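# Put the ramekin away in the counter drawer

### The job

Pull open the drawer of the small wooden chest, set the white ramekin upright in the drawer's wider front bay with its lug handle pointing straight at the drawer's front, then push the drawer fully shut. Set the ramekin down rather than dropping it, and leave the mortar, bottle, spatula and grill basket where they are.

Things in the scene. Friction and masses are not known exactly. Their poses are not given: they have to be found in the camera images.
- chest: dark wooden chest fixed on the counter, 260 deep (x) x 236 wide (y) x 100 high, one drawer in its front; origin at the middle of its front face's lower edge; the front looks along its -x, towards the robot
- drawer (a joint): how far the drawer is pulled out along the chest's -x, in m: 0 fully shut, 0.16 fully out; it starts shut or up to 25 mm ajar and stays where it is left
- drawer_pull (a point): middle of the drawer's dark steel bar pull, 10 thick, 100 long along y, 75 above the counter, its axis 42 in front of the drawer's front face (32 clear behind the bar); axes as the chest's
- bay (a point): centre of the floor of the drawer's wider front bay, 17 above the counter, moves with the drawer, 111 behind the pull; axes as the chest's. Inside, the bay is 110 deep (x) x 133 wide (y). Above its floor the drawer front (14 thick) rises 72, the side wall 56, the walls behind and beside it 52. The narrow bay on -y holds two rods. Pulled out 0.16 m, the bay is clear of the chest by 36
- ramekin: white round ceramic ramekin, 60 outer diameter, 45 high, wall 4, about 170 g, standing on the counter; one lug handle sticks out along its -x at the top, 16 wide, 8 thick, 35 to 43 above its underside; origin at the centre of its underside, z up
- lug_tip (a point): outer end of the ramekin's lug handle, 58 from the ramekin's axis, 39 above its underside
- mortar: black stone mortar, 96 across the rim, 65 high, loose; origin at the centre of its underside
- bottle: empty clear plastic bottle with a white cap, 64 diameter, about 200 high, upright, light and easily knocked over; origin at the centre of its underside
- spatula: bamboo spatula, 280 long, lying flat along its x; origin at its middle, underside
- basket: flat steel grill basket with a clasp, 200 x 150 x 30, origin at the middle of its long edge nearest the chest, underside; it spreads 150 to -y from there, and its handle, 75 to -y, runs out to 300 along -x
There are look-alikes about, which are no part of the job. Several things have the shape of the ramekin; the one meant has the colours described above.

How it is judged (in metres and radians):
On the way, in this order (a step that is already met when the one before it is completed fails the run):
1. the drawer is pulled well open (more than 0.11 m) (value of joint drawer above 0.11 m), for 0.1 s.
2. the drawer is shut (within 6 mm) with the ramekin standing in the wider bay, its lug towards the drawer's front (value of joint drawer below 0.006 m and x of ramekin in the frame of bay between -0.032 and 0.032 m and y of ramekin in the frame of bay between -0.04 and 0.04 m and z of ramekin in the frame of bay between -0.006 and 0.008 m and angle between ramekin's own z axis and vertical below 0.12 rad and x of lug_tip in the frame of bay below -0.02 m and angle between the x axis of ramekin and the x axis of bay, either way round below 0.35 rad and linear speed of ramekin below 0.02 m/s), for 0.2 s.
At the end, for the whole second after the job is handed in: the drawer is within 6 mm of fully shut; the ramekin stands at rest on the floor of the wider front bay, upright within 0.12 rad, its lug pointing at the drawer's front within 0.35 rad (all of step 2); the robot touches nothing.
It fails at once if the ramekin is dropped (moves faster than 0.6 m/s out of the fingers) (linear speed of ramekin above 0.6 m/s and contact force between the fingers and ramekin below 0.01 N).
It fails at once if the mortar is moved more than 30 mm (distance of mortar from where it was at the start of the episode above 0.03 m).
It fails at once if the bottle is moved more than 30 mm (distance of bottle from where it was at the start of the episode above 0.03 m).
It fails at once if the spatula is moved more than 30 mm (distance of spatula from where it was at the start of the episode above 0.03 m).
It fails at once if the basket is moved more than 30 mm (distance of basket from where it was at the start of the episode above 0.03 m).
It also fails if it takes over 72 s, if anything falls off the work surface, if the arm or the gripper's body presses on something with over 40 N, if the wrist force passes 120 N, or if a joint passes its speed limit or range.

### The arm

A 6-joint arm with a two-finger parallel gripper is mounted at the origin on the work surface. World frame = base frame: x ahead of the robot, y to its left, z up, the work surface at z = 0. Lengths are in m, angles in degrees, forces in N, time in s.
With the tool pointing down it reaches from about 0.3 to 0.75 m from the base axis. Payload 8.5 kg.
Tool frame: the origin (TCP) lies on the centre line of the jaws, within the pads' length; the fingertips stand 17 mm ahead of it and the grasp point (between the pads) lies 2 mm behind it; x points along the fingers, y is the direction in which the jaws open and shut, and the axes are right-handed (so a half turn about x gives the same grasp; the last joint's range is limited). The gripper opens to 88 mm and grips with 3 to 60 N. Pads are 18 mm wide; open, the fingers measure 123 mm over their backs; the gripper's body (75 mm by 187 mm) begins 45 mm behind the grasp point.
Start: joints at [58.023, 21.807, 74.336, -0, 83.858, -12.336], TCP at [0.185, 0.518, 0.227] pointing down, gripper open.
Joint ranges: [-178.18, 178.18], [-50.72, 133.34], [12.68, 142.11], [-81.47, 261.47], [9.98, 163.14], [-165.26, 165.26]. Speed limits (degrees/s): [136.94, 136.94, 180, 180, 180, 180].

### API

Orientations are given as [roll, pitch, yaw] about the fixed x, y, z axes, in that order (R = Rz(yaw) Ry(pitch) Rx(roll)).
In Python, from workcell import env gives the robot as it stands. The module is installed in compiled form; this text tells all that it offers. Calls block until the motion is done:
- env.move_to(position, orientation): joint-space move of the TCP to a pose.
- env.move_l(position, rate=0.15, frame=None, max_force=None): straight line of the TCP; frame=None keeps the orientation; rate is the mean speed in m/s. With max_force (N) it stops when the force on the tool has changed by that much, and returns True; else False.
- env.move_joints(angles): joint-space move.
- env.ungrasp() and env.clamp(): open the fingers fully, or close them until they stop; the grip force is fixed at half the most.
- env.wait(seconds).
- env.solve_ik(position, orientation): joint angles nearest the present ones, or None.
- env.get_obs(): the state.
- env.grab_frame(name): name is "scene" or "top"; returns a dict with "img" (420x560x3 uint8, red, green, blue), "mtx" (3x3 intrinsics, pixels), "view" (4x4, takes a point from world to camera coordinates). Camera axes: x right, y down, z forward; pixel columns grow to the right and rows downward; lengths in m; the calibration is good to about 2 mm. A picture is of the moment at which its call begins. There is no depth.
A pose or a line that the arm cannot do raises env.MotionError and nothing moves.
- env.hand_in(): hands the job in, once; it reports no verdict.
The state is a dict: "time": time; "qpos": joint angles; "qd": joint speeds; "joint_efforts": joint torques, N m; "tool_pos": TCP position; "ee_rot": TCP orientation; "wrist_force": force on the tool from outside, world axes, zero at the start; "ft_torque": the same for the moment, N m; "grip_width": finger opening in m.
Only numpy, scipy, OpenCV 4.12 (cv2) and the standard library are available. Lean on these libraries where they do the work, as an engineer would, in place of code of your own. Each camera call takes 0.05 s, during which the arm holds its last target. There are 200 camera calls.

## Working session

There is one attempt and no reset: what is moved stays moved. The work goes in short steps, each a Python script; the robot and the scene stay as the last script left them, time stands still between calls to the robot, and variables do not carry over. Pictures are saved under pics/ and viewed, about 8 in all and at most 12, crops included, and the job is handed in when it is done.

```bash
mkdir -p pics
cat > h.py <<'E'
import numpy as np, cv2
from workcell import env
def shot(name,fn):
    f=env.grab_frame(name); cv2.imwrite('pics/'+fn,f['img'][:,:,::-1]); np.savez('pics/'+fn[:-4]+'.npz',**f); return f
def load(fn): return dict(np.load('pics/'+fn+'.npz'))
def ray(f,u,v,z):
    K,V=f['mtx'],f['view']; R,t=V[:3,:3],V[:3,3]; c=-R.T@t
    d=R.T@np.linalg.inv(K)@[u,v,1.]; return c+d*(z-c[2])/d[2]
def proj(f,p):
    q=f['mtx']@(f['view'][:3,:3]@np.array(p)+f['view'][:3,3]); return q[:2]/q[2]
E
python3 - <<'E'
from h import *
for n in('top','scene'):
    f=shot(n,n+'1.png'); V=f['view']; print(n,f['mtx'],-V[:3,:3].T@V[:3,3],V[:3,:3])
print(env.get_obs())
E
```

```text
top [[400.7021145    0.         278.03114836]
 [  0.         400.7021145  212.39724583]
 [  0.           0.           1.        ]] [ 0.31110539 -0.01497527  1.28492684] [[-9.84648319e-02 -9.95140346e-01 -6.07163404e-04]
 [-9.74708750e-01  9.65661783e-02 -2.01538647e-01]
 [ 2.00617871e-01 -1.92526616e-02 -9.79480375e-01]]
scene [[494.54165176   0.         286.74256667]
 [  0.         494.54165176 201.78505275]
 [  0.           0.           1.        ]] [ 1.33272034 -0.08917279  1.05745805] [[ 0.07515753  0.99710167  0.01181522]
 [ 0.77510706 -0.05096195 -0.62977133]
 [-0.62734392  0.05649012 -0.77669072]]
{'time': 0.1, 'qpos': array([ 5.80222310e+01,  2.18377655e+01,  7.43769654e+01,  7.74391544e-04,
        8.38587635e+01, -1.23331295e+01]), 'qd': array([ 0.09014872, -0.08590605, -0.19967576, -0.10136933, -0.13837572,
       -0.06176798]), 'joint_efforts': array([ 3.47279405e-03, -4.38653898e+01, -2.24910396e+01,  7.14431517e-02,
        3.42083140e-02, -7.51267157e-05]), 'tool_pos': array([0.18473954, 0.5177768 , 0.22621385]), 'ee_rot': array([-102.93327111,   89.92650162, -122.577994  ]), 'wrist_force': array([-0.76172683,  0.61427739, -0.49825727]), 'ft_torque': array([0.0195225 , 0.04054003, 0.03113135]), 'grip_width': 0.08766649395695963}
```

View pics/top1.png

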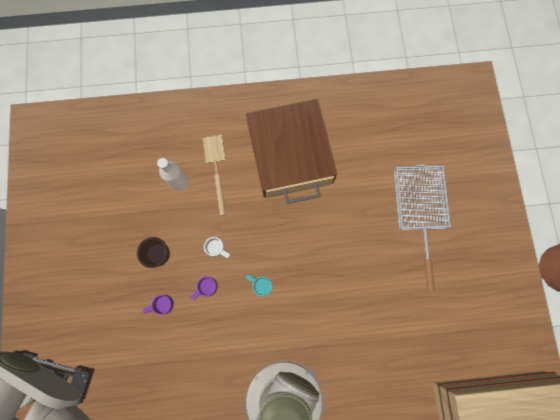

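View pics/scene1.png

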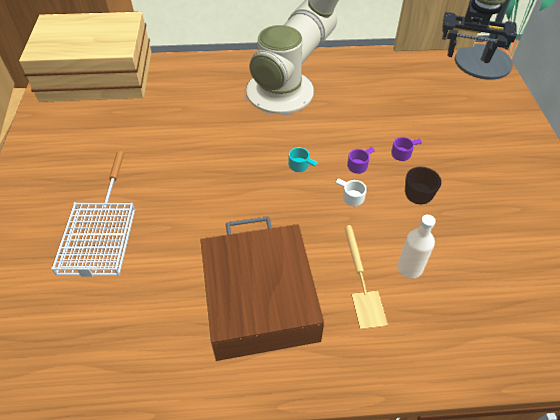

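The top view shows the chest with its top-face corners near (248,113), (318,100), (335,175) and (265,195). The pull is near (303,195). The white ramekin is at (214,246) with its lug at (228,256). I'll zoom in for corner accuracy.

Run:
```python
import cv2
i=cv2.imread('pics/top1.png')[90:270,190:350]
cv2.imwrite('pics/c1.png',cv2.resize(i,None,fx=3.3,fy=3.3,interpolation=cv2.INTER_CUBIC))
```

```text
(no output)
```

View pics/c1.png

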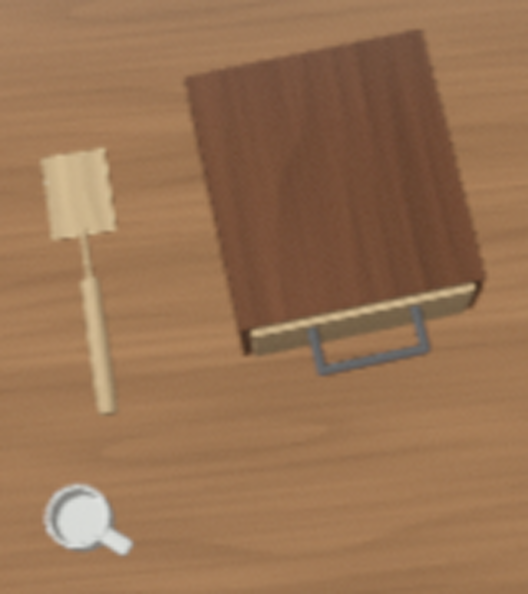

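The crop shows the chest top corners at (187,77), (421,31), (484,278) and (242,330). The pull bar runs from (320,370) to (428,348), the ramekin rim centre is (78,516), and the lug tip is about (125,547).

Run:
```python
from h import *
f=load('top1')
r=lambda u,v,z: ray(f,u/3.3+190-.35,v/3.3+90-.35,z)
C=[r(*p,.1) for p in[(187,77),(421,31),(484,278),(242,330)]]
for c in C: print(c)
a=lambda d:np.degrees(np.arctan2(d[1],d[0]))
print('yaws',a(C[0]-C[3]),a(C[1]-C[2]),a(C[0]-C[1])-90,a(C[3]-C[2])-90)
print([np.linalg.norm(C[i]-C[i-1]) for i in range(4)])
P=r(320,371,.075),r(428,349,.075); print('pull',P,(P[0]+P[1])/2,a(P[0]-P[1])-90,np.linalg.norm(P[0]-P[1]))
m=r(78,516,.045);l=r(125,547,.039);print('ram',m,l,a(l-m),np.linalg.norm((l-m)[:2]))
print('bottle',ray(f,178,186,0),'mortar',ray(f,153,252,.065),'spat end',ray(f,222,214,0),'teal',ray(f,262,286,.045), 'purp',ray(f,207,287,.045))
```

```text
[0.8851087  0.03034979 0.1       ]
[ 0.91057558 -0.19981769  0.1       ]
[ 0.65658494 -0.22881401  0.1       ]
[6.28934931e-01 4.92840692e-04 1.00000000e-01]
yaws 6.647808382969385 6.512859061791436 6.313810369528682 6.875577640519907
[np.float64(0.25790780585004375), np.float64(0.23157208665547696), np.float64(0.255640434792984), np.float64(0.23096786518636422)]
pull (array([ 0.58880345, -0.06846136,  0.075     ]), array([ 0.59993429, -0.17192287,  0.075     ])) [ 0.59436887 -0.12019212  0.075     ] 6.14051285414925 0.104058544350165
ram [0.47881481 0.17126049 0.045     ] [0.44603041 0.1300681  0.039     ] -128.51574410565124 0.05264626958208485
bottle [0.69604393 0.28138305 0.        ] mortar [0.47593565 0.35227521 0.065     ] spat end [0.5870296  0.14270589 0.        ] teal [0.34223344 0.03174209 0.045     ] purp [0.35573401 0.19856689 0.045     ]
```

```bash
cat >> h.py <<'E'
YAW=6.5; c,s=np.cos(np.radians(YAW)),np.sin(np.radians(YAW))
EX=np.array([c,s,0]); EY=np.array([-s,c,0]); PULL=np.array([.5944,-.1202,0]); Z=np.array([0,0,1.])
def st(t=''):
    o=env.get_obs(); print(t,round(o['time'],2),o['tool_pos'].round(4),o['ee_rot'].round(1),o['wrist_force'].round(1),round(o['grip_width'],4))
E
python3 - <<'E'
from h import *
env.clamp()
p=PULL+.021*EX
print(env.solve_ik(p+.25*Z,[0,90,YAW]))
env.move_to(p+.20*Z,[0,90,YAW]); st('above')
print(env.move_l(p+.12*Z)); 
print(env.move_l(p+.078*Z,rate=.06,max_force=6)); st('in')
shot('top','top2.png'); f=shot('scene','scene2.png')
cv2.imwrite('pics/c2.png',cv2.resize(f['img'][150:360,130:370,::-1],None,fx=2.8,fy=2.8))
E
```

```text
[ -21.65164146   29.00236131   58.52560188    0.           92.47203681
 -118.15164146]
above 4.11 [ 0.6153 -0.1171  0.2001] [14.4 90.  20.9] [ 0.1 -0.5  0.2] 0.0002
False
False
in 5.64 [ 0.6155 -0.1179  0.0783] [-27.4  90.  -20.9] [1.4 0.3 0.9] 0.0009
```

View pics/c2.png

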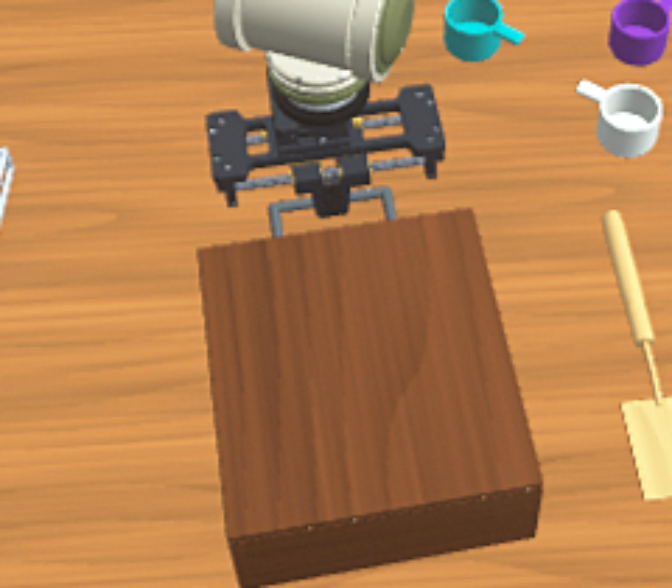

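The closed fingers sit between the bar and the drawer face, so I'll pull.

Run:
```python
from h import *
p=env.get_obs()['tool_pos']
print(env.move_l(p-.185*EX,rate=.08,max_force=30)); st('pulled')
q=env.get_obs()['tool_pos']; print('travel',np.linalg.norm(q-p))
env.move_l(q+.006*EX,rate=.05); st('relaxed')
q=env.get_obs()['tool_pos']; env.move_l([q[0],q[1],.2]); 
env.move_to([.45,.02,.28],[0,90,40]); env.ungrasp(); st('up')
f=shot('top','top3.png')
cv2.imwrite('pics/c3.png',cv2.resize(f['img'][90:290,190:370,::-1],None,fx=3,fy=3,interpolation=cv2.INTER_CUBIC))
```

```text
False
pulled 8.2 [ 0.4319 -0.1388  0.0784] [-31.8  90.  -25.3] [ 1.2 -0.8 -0.1] 0.0007
travel 0.18481773202935425
relaxed 8.47 [ 0.4382 -0.1381  0.0784] [-34.1  90.  -27.6] [-0.3 -0.1 -0.1] 0.0004
up 11.5 [0.45 0.02 0.28] [-31.6  90.    8.4] [-0.3  0.2 -0.2] 0.0883
```

View pics/c3.png

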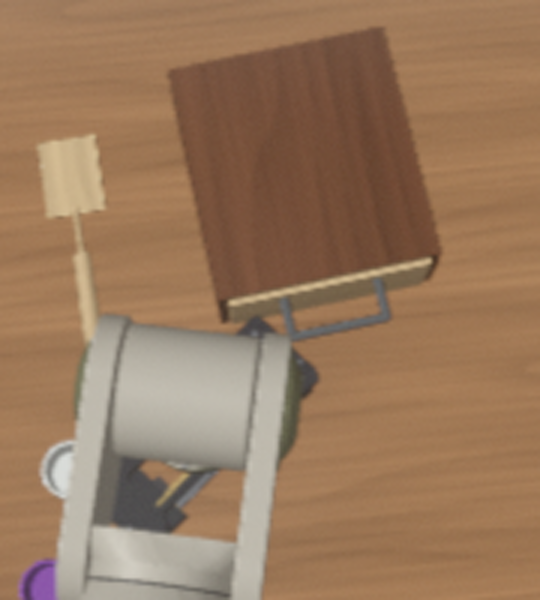

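The drawer did not move and no force was felt, so the fingers missed the bar. I'll triangulate the bar's corners and the fingertip from both views.

Run:
```python
from h import *
f=load('scene2'); 
for z in(.061,.078): 
    q=proj(f,[.6155,-.1179,z]); print('tip proj crop',((q-[130,150])*2.8).round(0))
for p in([.5888,-.0685,.075],[.5999,-.1719,.075]):
    print('bar end crop',((proj(f,p)-[130,150])*2.8).round(0))
i=f['img'][200:245,190:300,::-1]
a=cv2.resize(i,None,fx=7,fy=7,interpolation=cv2.INTER_CUBIC)
b=cv2.resize(load('top2')['img'][165:225,250:360,::-1],None,fx=7,fy=5,interpolation=cv2.INTER_CUBIC)
for y in(.1,):
  pass
cv2.imwrite('pics/c4.png',np.vstack([a,b])[:600])
```

```text
tip proj crop [332. 228.]
tip proj crop [331. 216.]
bar end crop [386. 191.]
bar end crop [269. 207.]
```

View pics/c4.png

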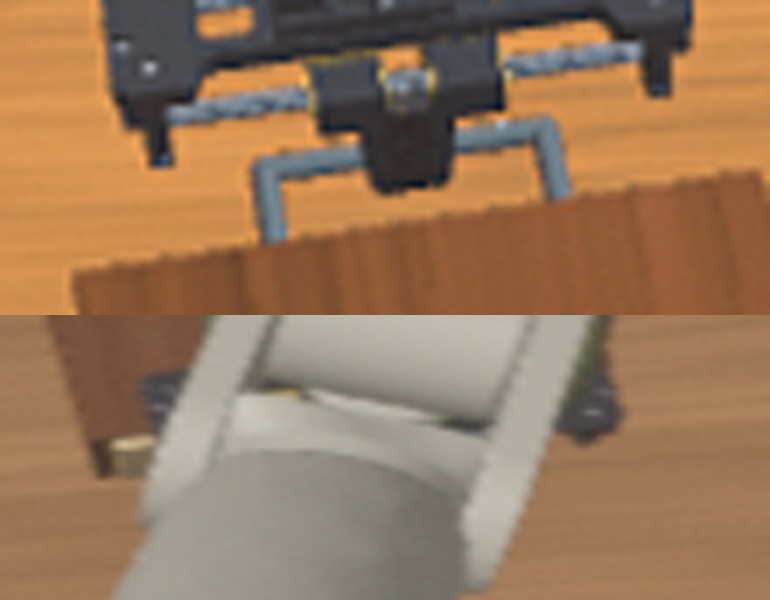

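The bar is where I measured it, but the fingertip shows up about 20 mm higher than its nominal spot, so it probably passed over the bar. I'll check the real tip length by touching bare counter with the fingers closed.

Run:
```python
from h import *
env.clamp()
p=env.get_obs()['tool_pos']
env.move_l([p[0],p[1],.06],rate=.2); st()
f=env.grab_frame('scene'); q=proj(f,[p[0],p[1],.043]); u,v=q.astype(int); print('tip expected',q, 'tcp',proj(f,[p[0],p[1],.06]))
cv2.imwrite('pics/c5.png',cv2.resize(f['img'][v-40:v+30,u-50:u+50,::-1],None,fx=6,fy=6,interpolation=cv2.INTER_CUBIC))
print(env.move_l([p[0],p[1],.008],rate=.03,max_force=6)); st('touch')
env.move_l([p[0],p[1],.2],rate=.2)
```

```text
14.1 [0.4505 0.0199 0.0607] [-53.4  89.9 -13.4] [0.4 0.1 0.5] 0.0005
tip expected [297.94483031 183.11680695] tcp [298.13008179 178.96505737]
False
touch 16.03 [0.4501 0.02   0.0081] [-52.3  90.  -12.3] [0.5 0.3 0.3] 0.0004
```

Run:
```python
from h import *
p=env.get_obs()['tool_pos']
env.move_l([p[0],p[1],.015],rate=.25)
print(env.move_l([p[0],p[1],-.03],rate=.03,max_force=5)); st('touch')
env.move_l([p[0],p[1],.12],rate=.25)
```

```text
True
touch 18.95 [ 0.4495  0.0201 -0.0116] [127.9  90.  167.9] [-1.5 -0.2  9.4] 0.0005
```

View pics/c5.png

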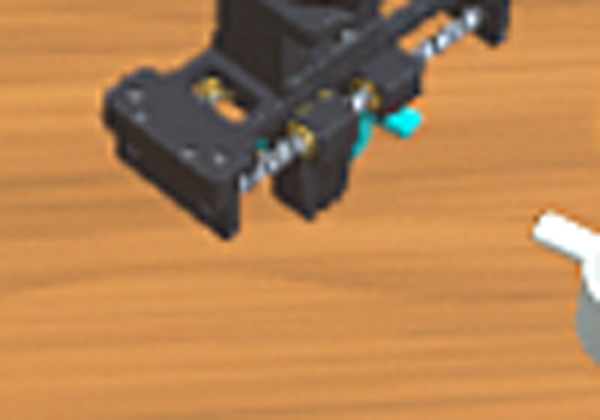

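The counter touch came at a reported z of -0.0115, so the real fingertips are about 11 mm behind the reported TCP, which is 28 mm higher than stated. From here I'll use tip z = reported z + 0.0115 and retry the pull deeper.

```bash
cat >> h.py <<'E'
OFF=.0115   # true tip z = reported z + OFF (28.5 mm shorter than stated)
def tip(p,z): return np.array([p[0],p[1],z-OFF])
E
python3 - <<'E'
from h import *
p=PULL+.021*EX
env.move_to(tip(p,.12),[0,90,YAW])
print(env.move_l(tip(p,.056),rate=.1,max_force=8)); st('in')
a=env.get_obs()['tool_pos']
print(env.move_l(a-.180*EX,rate=.1,max_force=30)); st('pulled')
q=env.get_obs()['tool_pos']; print('travel',np.linalg.norm(q-a))
env.move_l(q+.008*EX,rate=.08)
env.move_l(tip(q+.008*EX,.12),rate=.2); st()
E
```

```text
False
in 21.28 [ 0.6156 -0.1178  0.0452] [-27.6  89.9 -21.1] [ 0.4 -0.6  0.4] 0.0003
True
pulled 22.73 [ 0.4577 -0.1363  0.0456] [-10.9  89.5  -4.6] [ 6.9  3.2 -2. ] 0.0003
travel 0.1589722082288751
 23.45 [ 0.465  -0.1352  0.108 ] [-10.9  89.7  -4.5] [-0.2  0.2 -0.3] 0.0004
```

Run:
```python
from h import *
env.ungrasp()
env.move_to(tip([.479,.171],.13),[0,90,51.5]); st()
f=shot('top','top4.png'); g=shot('scene','scene4.png')
a=cv2.resize(f['img'][120:270,240:350,::-1],None,fx=3.6,fy=3.6,interpolation=cv2.INTER_CUBIC)
b=cv2.resize(g['img'][140:290,310:410,::-1],None,fx=3.6,fy=3.6,interpolation=cv2.INTER_CUBIC)
cv2.imwrite('pics/c6.png',np.hstack([a,b])); print(a.shape)
```

```text
25.95 [0.4793 0.1702 0.1185] [-119.6   90.   -68.2] [ 0.3 -0.   0.4] 0.0879
(540, 396, 3)
```

View pics/c6.png

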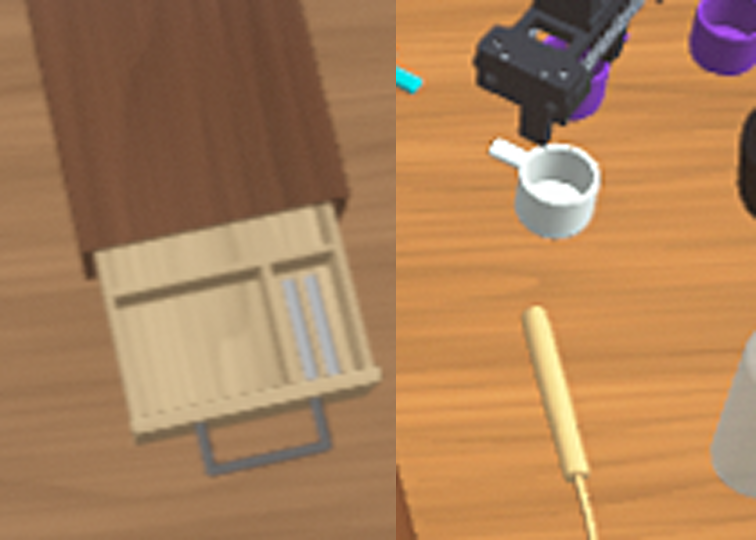

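The drawer is fully out. In the crop, the bay's inner corners are near (115,300), (265,270), (143,418) and (288,388). In the scene view the ramekin rim centre is near (557,177) with the lug tip near (495,149).

Run:
```python
from h import *
f=load('top4'); g=load('scene4')
r=lambda u,v,z: ray(f,u/3.6+240-.35,v/3.6+120-.35,z)
P=r(210,470,.075),r(327,445,.075); pull=(P[0]+P[1])/2; print('pull',pull)
pull=np.array([pull[0],pull[1],0])
for n,u,v,z in(('BL',115,303,.069),('BR',262,272,.069),('FLwall',143,418,.073),('Ldiv front',285,385,.069),('frontface top L',135,438,.089),('R',380,378,.089)):
    d=r(u,v,z)-pull; print(n,'chest x,y from pull',d@EX,d@EY)
s=lambda u,v,z: ray(g,(u-396)/3.6+310-.35,v/3.6+140-.35,z)
m=s(557,177,.045);l=s(494,149,.039); print('ram',m,l,np.degrees(np.arctan2(*(m-l)[1::-1])),np.linalg.norm((l-m)[:2]))
```

```text
pull [ 0.44244793 -0.13751761  0.075     ]
BL chest x,y from pull 0.1589825940264532 0.0985260810495476
BR chest x,y from pull 0.15910194872820066 -0.03195827548915971
FLwall chest x,y from pull 0.05529546688636952 0.09617381598348343
Ldiv front chest x,y from pull 0.05811844139017927 -0.028553972344484382
frontface top L chest x,y from pull 0.03798189571563747 0.10678366774886541
R chest x,y from pull 0.04422738672437151 -0.10531482781093551
ram [0.4819875  0.17000428 0.045     ] [0.44591797 0.12795909 0.039     ] 49.37451820408641 0.0553968301369253
```

Run:
```python
from h import *
xy=[.4804,.1706]
env.move_l(tip(xy,.13),rate=.1,frame=None)
env.move_to(tip(xy,.10),[0,90,50.5])
print(env.move_l(tip(xy,.014),rate=.09,max_force=8)); st('down')
env.clamp(); st('grip')
p=env.get_obs()['tool_pos']
env.move_l(p+.115*Z,rate=.12); st('lift')
pull=np.array([.4432,-.1377,0]); b=pull+.121*EX+.032*EY
print('target',b)
env.move_to(tip(b,.128),[0,90,YAW]); st('above bay')
f=shot('top','top5.png'); g=shot('scene','scene5.png')
cv2.imwrite('pics/c7.png',np.hstack([cv2.resize(i['img'][y:y+130,x:x+100,::-1],None,fx=3.8,fy=3.8,interpolation=cv2.INTER_CUBIC) for i,y,x in((f,150,230),(g,110,210))]))
```

```text
False
down 27.66 [0.4807 0.1707 0.003 ] [-44.   89.9   6.5] [-0.2 -0.5 -0.1] 0.0882
grip 28.2 [0.4802 0.1707 0.0026] [101.3  90.  151.8] [-1.2  1.3  2.8] 0.0596
lift 29.31 [0.4799 0.1706 0.117 ] [ 136.9   89.9 -172.6] [-0.8  0.  -2.4] 0.0598
target [ 0.55979969 -0.09220811  0.        ]
above bay 30.38 [ 0.5595 -0.091   0.1163] [129.1  89.9 135.7] [ 0.4 -0.2 -1.3] 0.0597
```

View pics/c7.png

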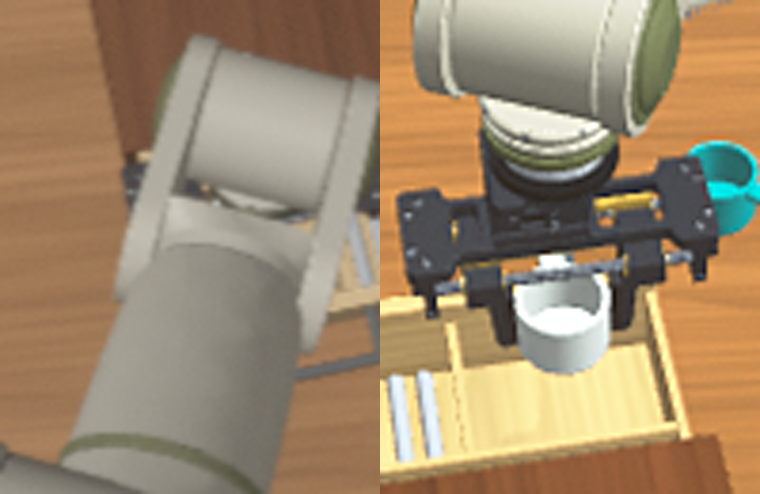

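The ramekin is held upright over the bay with its lug towards the drawer front. I'll do a guarded descent.

Run:
```python
from h import *
p=env.get_obs()['tool_pos']; b=[.5598,-.0922]
print(env.move_l(tip(b,.04),rate=.08,max_force=8)); st('near')
print(env.move_l(tip(b,.026),rate=.02,max_force=4)); st('contact')
shot('top','top6.png'); g=shot('scene','scene6.png')
cv2.imwrite('pics/c8.png',cv2.resize(g['img'][120:270,180:330,::-1],None,fx=4,fy=4,interpolation=cv2.INTER_CUBIC))
```

```text
False
near 31.73 [ 0.5601 -0.0923  0.029 ] [-25.2  89.9 -18.7] [ 0.5 -0.3 -2.1] 0.0595
True
contact 32.23 [ 0.5601 -0.0922  0.0196] [-10.1  90.   -3.6] [1.  0.9 3.9] 0.0601
```

View pics/c8.png

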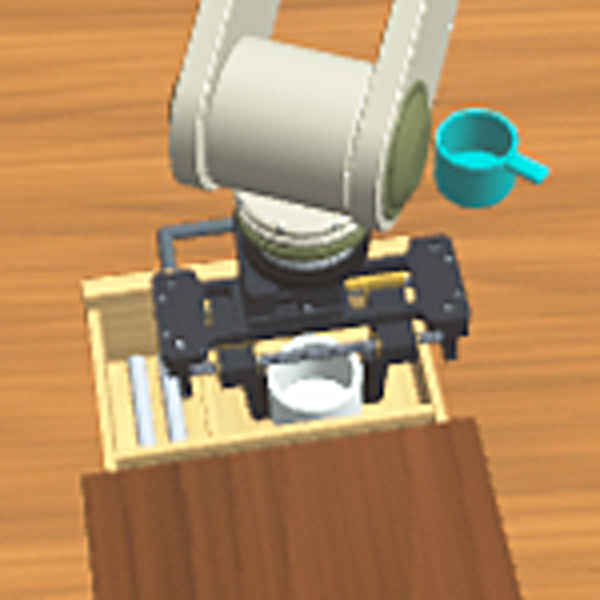

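Contact came at tip z = 0.031, exactly as expected for the bay floor. I'll release, retreat and take a look.

Run:
```python
from h import *
env.ungrasp(); st('open')
p=env.get_obs()['tool_pos']; env.move_l(p+.02*Z,rate=.04); env.move_l(p+.11*Z,rate=.15); st('up')
pull=np.array([.4432,-.1377,0]); a=pull-.04*EX
env.clamp()
env.move_to(tip(a,.13),[0,90,YAW]); st('front')
f=shot('top','top7.png'); g=shot('scene','scene7.png')
cv2.imwrite('pics/c9.png',np.hstack([cv2.resize(i['img'][y:y+130,x:x+100,::-1],None,fx=3.8,fy=3.8,interpolation=cv2.INTER_CUBIC) for i,y,x in((f,150,240),(g,140,190))]))
```

```text
open 32.91 [ 0.5593 -0.092   0.019 ] [153.6  89.9 160.1] [ 0.3  0.7 -0.1] 0.0882
up 34.31 [ 0.5589 -0.0919  0.1281] [151.3  89.8 157.8] [ 0.6  0.6 -0.4] 0.088
front 36.31 [ 0.4046 -0.1427  0.119 ] [-35.4  89.9 -28.9] [ 0.5 -0.1  0.1] 0.0
```

View pics/c9.png

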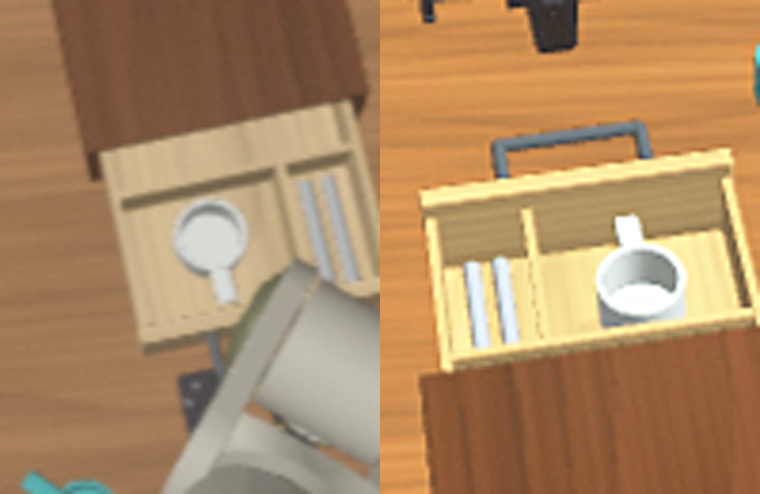

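The ramekin stands upright in the wide bay with its lug straight at the front. I'll push the drawer shut on the middle of the bar.

Run:
```python
from h import *
pull=np.array([.4432,-.1377,0]); a=pull-.04*EX
env.move_l(tip(a,.056),rate=.12)
r=env.move_l(tip(pull+.13*EX,.056),rate=.07,max_force=25); print(r); st('most')
if not r: print(env.move_l(tip(pull+.16*EX,.056),rate=.03,max_force=20)); st('shut')
q=env.get_obs()['tool_pos']; print('along from open pull',(q-pull)@EX)
env.wait(.4)
env.move_l(q-.06*EX,rate=.1); env.move_l(q-.06*EX+.15*Z,rate=.2)
env.move_to([.35,-.05,.3],[0,90,YAW]); st('clear')
f=shot('top','top8.png'); g=shot('scene','scene8.png')
cv2.imwrite('pics/c10.png',np.hstack([cv2.resize(i['img'][y:y+140,x:x+100,::-1],None,fx=3.8,fy=3.8,interpolation=cv2.INTER_CUBIC) for i,y,x in((f,90,250),(g,190,200))]))
```

```text
False
most 39.75 [ 0.5723 -0.1231  0.0445] [-52.1  90.  -45.6] [-0.7  0.4 -0.2] 0.0007
True
shut 40.36 [ 0.5856 -0.1213  0.044 ] [172.4  89.6 178.9] [-3.1 -1.1  3. ] 0.0004
along from open pull 0.14338333207537446
clear 43.28 [ 0.3506 -0.0504  0.2993] [147.   89.9 153.5] [-0.6 -0.5 -0.4] 0.0006
```

View pics/c10.png

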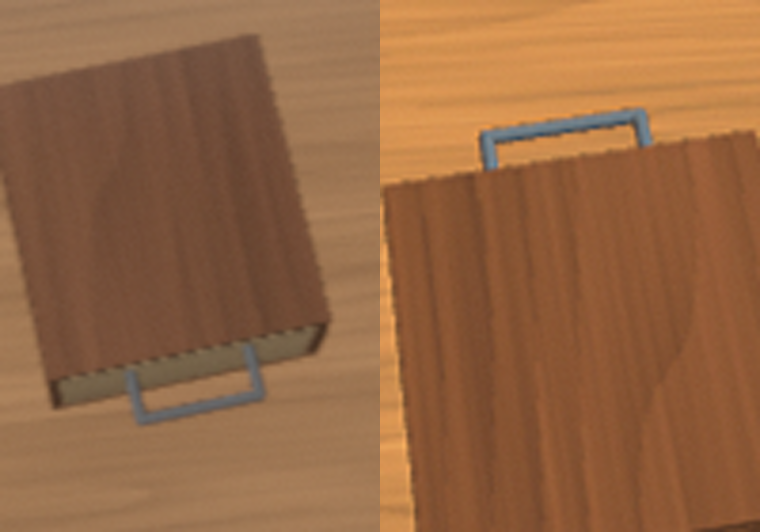

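Run:
```python
from h import *
f=load('top8')
r=lambda u,v,z: ray(f,u/3.8+250-.35,v/3.8+90-.35,z)
pull=(r(140,419,.075)+r(261,394,.075))/2; print(pull,'moved',(pull-[.4424,-.1375,.075])@EX)
# same-bar search: steel-bar profile along chest x, open (top4) vs shut (top8), sampled on world grid at z=.075
def prof(n,x0):
    f=load(n); o=[]
    for x in np.arange(x0-.02,x0+.02,.0005):
        o.append(np.mean([cv2.getRectSubPix(f['img'].astype(np.float32),(1,1),tuple(map(float,proj(f,PULL*0+np.array([.4432,-.1377,.075])+x*EX+y*EY)))).ravel()@[1,0,-1] for y in np.linspace(-.035,.035,29)]))
    o=np.array(o); w=np.clip(np.percentile(o,70)-o-10,0,None); X=np.arange(x0-.02,x0+.02,.0005); return (w*X).sum()/w.sum()
a=prof('top4',0); b=prof('top8',.158); i=prof('top1',.15); print('bar open',a,'init',i-a,'shut travel',b-a)
```

```text
[ 0.60126753 -0.11917617  0.075     ] moved 0.15992062305876237
bar open -0.0011328082910994901 init 0.15426624602211958 shut travel 0.16012965103868348
```

Run:
```python
from h import *
st(); env.hand_in()
```

```text
43.38 [ 0.3508 -0.0505  0.2991] [145.1  89.9 151.6] [ 0.7 -0.1  1.2] 0.0003
the job is handed in; nothing more can be done
```

The ramekin is in the drawer's wider front bay, the drawer is shut, and I handed the job in at about 43 s of the 72 s allowed. `hand_in()` reports no verdict.

- **First pull missed:** The first pull passed over the bar without moving the drawer. Touching the counter showed the real fingertips about 28 mm higher than the stated geometry. I corrected for that, and the second pull opened the drawer to its stop.
- **Ramekin placed:** I gripped it across its diameter and turned it about 44° so the lug faced the front. I lowered it until it touched the bay floor at the expected height, then let go. A picture before shutting showed it upright in the bay, lug straight at the front.
- **Drawer shut:** I pushed on the bar until the force limit stopped the arm. In the pictures the bar moved 160 mm from fully open, which matches the full 0.16 m travel. A rougher estimate from arm positions gave about 157 mm, or 3 mm short, which is still inside the 6 mm limit.

**Not checked:** the ramekin can't be seen once the drawer is closed, so its final pose rests on the picture before the slow push. I saw no contact with the mortar, bottle, spatula or basket, but I did not measure their positions again at the end. The arm was clear of everything at hand-in.

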